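# Put the stacking desk organisers back together

### The job

Put the two white desk organisers back together on their dark wooden bases: on the rectangular base the deep rectangular box, then the shallow divided box on top of it, then the rectangular lid; on the round base the round pot and then the round lid. Every part must be fully seated in the one below it and standing straight, and the mug and the stapler must stay where they are.

Things in the scene. Friction and masses are not known exactly. Their poses are not given: they have to be found in the camera images.
- deep_c (a point): Deep white plastic box, open, no dividers, 100 (x) x 60 (y) mm, 63 mm high with its feet, walls 4 mm, mouth 92 x 52 mm. Four tapered feet 8 mm high below fit a 92 x 52 mm mouth with 2.5 mm play all round; the bottom plate then rests on the rim. Loose, upright. Point: its centre, 31.5 mm above the underside of the feet; x along its length, z up; half a turn is no matter.
- divided_c (a point): Shallow white plastic box, open, two low dividers across it (16 mm below the rim), 100 (x) x 60 (y) mm, 42 mm high with its feet, walls 4 mm, mouth 92 x 52 mm. Four tapered feet 8 mm high below fit a 92 x 52 mm mouth with 2.5 mm play all round; the bottom plate then rests on the rim. Loose, upright. Point: its centre, 21 mm above the underside of the feet; x along its length, z up; half a turn is no matter.
- lid_c (a point): Lid: white plate 100 (x) x 60 (y) x 6 mm with a wooden bar on top, 55 (x) x 16 (y) mm, 28 mm high; 42 mm high in all, plate top at 14 mm. Four tapered feet 8 mm high below fit a 92 x 52 mm mouth with 2.5 mm play all round; the bottom plate then rests on the rim. Loose, bar up. Point: its centre, 21 mm above the underside of the feet; x along its length, z up; half a turn is no matter.
- pot_c (a point): Round white plastic pot, open, 60 mm across, 58 mm high with its plug, wall 4 mm, mouth 52 mm. A tapered plug 8 mm high below (47 mm across, 41 at its foot) fits a 52 mm mouth with 2.5 mm play all round, till the rim carries the part. Loose, upright. Point: its centre, 29 mm above the underside of the plug; z up, any yaw.
- cap_c (a point): Round lid: white disc 60 mm across, 6 mm thick, with a wooden knob on top 18 mm across and 28 mm high; 42 mm high in all, disc top at 14 mm. A tapered plug 8 mm high below (47 mm across, 41 at its foot) fits a 52 mm mouth with 2.5 mm play all round, till the rim carries the part. Loose, knob up. Point: its centre, 21 mm above the underside of the plug; z up, any yaw.
- rect_mouth (a point): Rectangular base: dark wooden frame fixed to the desk, 120 (x) x 80 (y) mm, 20 mm high, with a recess 92 x 52 mm, 12 mm deep. Point: centre of the recess's mouth, level with the frame's top; x along its length, z up; half a turn is no matter.
- round_mouth (a point): Round base: dark wooden disc fixed to the desk, 80 mm across, 20 mm high, with a round recess 52 mm across, 12 mm deep. Point: centre of the recess's mouth, level with the disc's top; z up.
- mug_c (a point): Blue ceramic mug, 72 mm across and 85 mm high, its handle to its +y side (reaching some 65 mm from its axis). Loose bystander: leave it alone. This point is on its axis, 42.5 mm above the desk.
- stapler_c (a point): Black stapler, 120 (x) x 32 (y) mm, 50 mm high, lying on the desk. Loose bystander: leave it alone. This point is its centre, 25 mm above the desk.
Mind the look-alikes: they are no part of the job. Leave any orange, pink or purple look-alike of the part that bears cap_c alone.

How it is judged (in metres and radians):
At the end, for the whole second after the job is handed in: Deep box on the rectangular base, divided box on it, rectangular lid on that; pot on the round base, round lid on it. Each is within 3 mm of its seated height and 8 mm of the centre of what is below, upright to 0.06 rad, and at rest (z of deep_c in the frame of rect_mouth between 0.0205 and 0.0265 m and horizontal distance between deep_c and rect_mouth below 0.008 m and z of divided_c in the frame of deep_c between 0.0415 and 0.0475 m and horizontal distance between divided_c and deep_c below 0.008 m and z of lid_c in the frame of divided_c between 0.031 and 0.037 m and horizontal distance between lid_c and divided_c below 0.008 m and z of pot_c in the frame of round_mouth between 0.018 and 0.024 m and horizontal distance between pot_c and round_mouth below 0.008 m and z of cap_c in the frame of pot_c between 0.039 and 0.045 m and horizontal distance between cap_c and pot_c below 0.008 m and angle between each of deep_c, divided_c, lid_c, pot_c, cap_c's own z axis and vertical below 0.06 rad and linear speed of each of deep, divided, lid, pot, cap below 0.02 m/s); the robot touches nothing.
It fails at once if the mug is pushed more than 30 mm from its place or knocked over (distance of mug_c from where it was at the start of the episode above 0.03 m or angle between mug_c's own z axis and vertical above 0.5 rad).
It fails at once if the stapler is pushed more than 30 mm from its place or knocked over (distance of stapler_c from where it was at the start of the episode above 0.03 m or angle between stapler_c's own z axis and vertical above 0.5 rad).
It also fails if it takes over 144 s, if anything falls off the work surface, if the arm or the gripper's body presses on something with over 40 N, if the wrist force passes 120 N, or if a joint passes its speed limit or range.

### The arm

A 7-joint arm with a two-finger parallel gripper is mounted at the origin on the work surface. World frame = base frame: x ahead of the robot, y to its left, z up, the work surface at z = 0. Lengths are in m, angles in degrees, forces in N, time in s.
With the tool pointing down it reaches from about 0.425 to 0.975 m from the base axis. Payload 16.7 kg.
Tool frame: the origin (TCP) lies on the centre line of the jaws, within the pads' length; the fingertips stand finger_overhang ahead of it and the grasp point (between the pads) lies 8 mm behind it (finger_overhang is the distance from the TCP to the fingertips, in m); z points along the fingers, y is the line along which they close (so a half turn about z gives the same grasp; the last joint's range is limited). The gripper opens to 85 mm and grips with 20 to 120 N. Pads are 22 mm wide; open, the fingers measure 114 mm over their backs; the gripper's body (76 mm by 85 mm) begins 54 mm behind the grasp point. The pads swing forward as they close: fully open they stand 13 mm farther back than shut.
Start: joints at [-72.107, 24.414, 4.234, 92.017, -1.954, 63.644, -3.845], TCP at [0.301, 0.604, 0.242] pointing down, gripper open.
Joint ranges: [-163.25, 163.25], [-28.42, 122.38], [-70.27, 78.77], [12.13, 141.07], [-58.53, 238.53], [9.26, 117.41], [-156.51, 156.51]. Speed limits (degrees/s): [108.29, 108.29, 136.94, 136.94, 172.46, 172.46, 172.46].

### API

Orientations are given as a 3x3 rotation matrix whose columns are the frame's x, y, z axes.
In Python, from plant import * gives the robot as it stands.
- The arm moves only by the tool play_rows, never from a script. Its argument "targets" is a list of rows, each an object with "linear": the shift along the tool's x, y, z in cm, a list of three; "turn": the turn, a rotation vector about the tool's x, y, z in rad, a list of three. In form: [{"linear": [x, y, z], "turn": [ax, ay, az]}, ...]. A call has 1 to 20 rows; each row shifts and turns the commanded pose from where the row before left it, along the tool's axes as they then stand; what a row does not reach is not made up. A row lasts 1/8 s, in which the tool goes at most 62.5 mm and 10.7 degrees, less where a joint would pass 70% of its speed; a pose out of reach is approached as far as the arm can. A call is refused whole if a number of a shift passes 6.25 or a number of a turn 0.188, either way. A call with a gripper value outside its range is refused whole. "hand" is the opening, from 0 (shut) to 1 (fully open), set as the call begins (left out, the last holds). The fingers move at their own pace and stop on an object; the grip force is fixed at half the most. Time passes only in rows, so rows that do not move let the fingers close. It gives the time, the measured TCP pose, the force, the opening and the grip force at its end, in the units of the state.
- get_obs(): the state, without advancing time (a new reading comes with each control period).
- grab_frame(name): name is "scene" or "top"; returns the picture (400x640x3 uint8, blue, green, red); there is no depth.
- calibration(name): a dict with "fx", "fy", "cx", "cy" (pixels), "R" (3x3) and "t" (3): a world point X has camera coordinates R X + t. Camera axes: x right, y down, z forward; pixel columns grow to the right and rows downward; lengths in m; the calibration is good to about 2 mm. A picture is of the moment at which its call begins. calibration takes no time and is no camera call.
- close_job(): hands the job in; it is judged then, once.
Trained networks look in the newest picture that a camera, given by its name, has taken for a name from the list of things; names that differ only in an ending like _2 or _b are one class to them, and where a whole thing is asked for, a point or a joint stands for the part that bears it (a point fixed in the world has none). Each returns a list of dicts, best first, with "conf" (0 to 1); they miss things now and then, are a little off and sometimes report something else, mostly with a low value. They report only what shows in the picture. A call takes as long as a camera call. They do not tell look-alikes from the thing itself.
- find_in(target, camera): "extent" ([left, top, width, height] in pixels, round what is visible of it).
- silhouettes(target, camera): "pixels" (400x640 bool, what is visible of it) and "extent" ([left, top, width, height] in pixels, round what is visible of it).
The state is a dict: "time": time; "joints": joint angles; "joint_vel": joint speeds; "joint_torque": joint torques, N m; "tool_pos": TCP position; "orientation": TCP orientation; "wrist_force": force on the tool from outside, world axes, zero at the start; "ft_torque": the same for the moment, N m; "width": finger opening in m; "finger_force": force on a finger pad.
Only numpy, scipy, OpenCV 4.12 (cv2) and the standard library are available. Lean on these libraries where they do the work, as an engineer would, in place of code of your own. Each camera call takes 0.05 s, during which the arm holds its last target. There are 200 camera calls.

## Working session

There is one attempt and no reset: what is moved stays moved. The work goes in short steps, Python scripts to look and compute and a tool call to move; the robot and the scene stay as the last step left them, time stands still between calls to the robot, and variables do not carry over. Pictures are saved under pics/ and viewed, at most 14 in all, crops included, and the job is handed in when it is done.

Besides the shell and the picture viewer there is one more tool, called after "Emit:" in YAML: its name, and indented under it one key for each argument. play_rows: Moves the arm, as the interface text tells. Its arguments: {"type":"object","properties":{"targets":{"type":"array"},"hand":{"type":"number"}},"required":["targets"]}

```bash
ls; mkdir -p pics
python3 - <<'E'
from plant import *
import cv2,numpy as np
for n in("scene","top"):
    f=grab_frame(n); cv2.imwrite(f"pics/{n}0.png",f); c=calibration(n); print(n,c)
o=get_obs(); print(o)
for t in["deep_c","divided_c","lid_c","pot_c","cap_c","mug_c","stapler_c","rect_mouth","round_mouth"]:
    for n in("scene","top"):
        try: print(t,n,[(np.round(d["extent"]).tolist(),round(d["conf"],2)) for d in find_in(t,n)])
        except Exception as e: print(t,n,e)
E
```

```text
pics
scene {'fx': 397.3810901969989, 'fy': 397.3810901969989, 'cx': 320.02116937186986, 'cy': 204.59130325478702, 'R': array([[ 4.60513425e-01,  8.87652478e-01, -6.81238479e-04],
       [ 5.43025964e-01, -2.82328385e-01, -7.90830883e-01],
       [-7.02175326e-01,  3.63818308e-01, -6.12034354e-01]]), 't': array([-0.26483414, -0.24509689,  1.4712563 ])}
top {'fx': 399.3789202041029, 'fy': 399.3789202041029, 'cx': 323.45904173554715, 'cy': 195.427464406429, 'R': array([[ 0.00203439, -0.99996944,  0.00754867],
       [-0.99798824, -0.00250858, -0.06334964],
       [ 0.06336664, -0.00740461, -0.99796285]]), 't': array([0.00930603, 0.55807516, 1.04307977])}
{'time': 0.1, 'joints': array([-72.10659317,  24.44697774,   4.23248254,  92.04722944,
        -1.95488714,  63.64372406,  -3.84369   ]), 'joint_vel': array([ 0.10893853, -0.05625587, -0.0046508 , -0.06468561, -0.05016958,
       -0.02811337,  0.00884387]), 'joint_torque': array([ 7.95054075e-03, -9.51528311e+01,  3.77113000e+00, -4.64410686e+01,
        1.97172799e-02,  6.34726166e-03, -5.67332131e-05]), 'tool_pos': array([0.30062515, 
[... 924 characters left out ...]
93.0, 26.0, 25.0], 0.72), ([240.0, 255.0, 22.0, 24.0], 0.65)]
cap_c top [([394.0, 160.0, 24.0, 21.0], 0.82), ([428.0, 164.0, 24.0, 21.0], 0.75), ([430.0, 129.0, 22.0, 21.0], 0.61), ([390.0, 202.0, 19.0, 20.0], 0.6)]
mug_c scene [([378.0, 180.0, 37.0, 42.0], 0.72), ([411.0, 157.0, 39.0, 24.0], 0.29)]
mug_c top [([224.0, 155.0, 35.0, 43.0], 0.72)]
stapler_c scene [([365.0, 155.0, 20.0, 28.0], 0.67)]
stapler_c top [([206.0, 236.0, 23.0, 42.0], 0.68)]
rect_mouth scene [([177.0, 200.0, 44.0, 41.0], 0.84)]
rect_mouth top [([417.0, 234.0, 37.0, 46.0], 0.83), ([205.0, 236.0, 25.0, 42.0], 0.26)]
round_mouth scene [([262.0, 202.0, 28.0, 24.0], 0.65)]
round_mouth top [([343.0, 212.0, 29.0, 29.0], 0.7)]
```

Run:
```python
import cv2
t=cv2.imread("pics/top0.png");s=cv2.imread("pics/scene0.png")
cv2.imwrite("pics/t1.png",cv2.resize(t[90:300,130:530],None,fx=2,fy=2,interpolation=2))
cv2.imwrite("pics/s1.png",cv2.resize(s[130:330,100:500],None,fx=2,fy=2,interpolation=2))
```

```text
(no output)
```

View pics/t1.png

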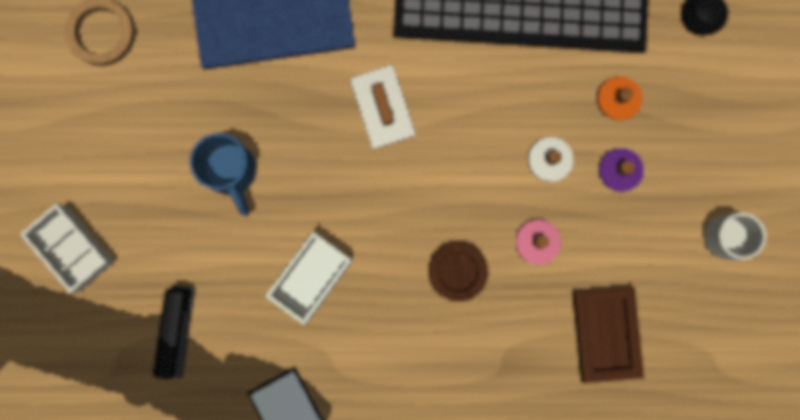

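View pics/s1.png

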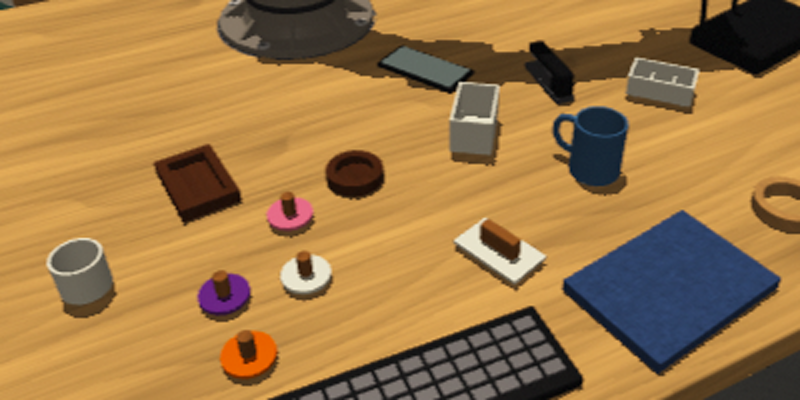

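The top crop shows (full-frame pixels) the deep box at (285,228), divided box at (164,214), lid at (321,143), pot at (497,208), rectangular base at (434,256) and round base at (359,225). The mug is at (242,171) and the stapler at (216,255). Cap candidates are white (405,169), orange (440,139), purple (440,174) and pink (399,210). By the description the cap is the white one, which is at scene pixel (252,268) and clearly white in both crops.

```bash
cat > h.py <<'E'
from plant import *
import cv2,numpy as np
from scipy.optimize import minimize
CAL={n:calibration(n) for n in("scene","top")}
def proj(P,n):
    c=CAL[n];q=np.atleast_2d(P)@c["R"].T+c["t"];return q[:,:2]/q[:,2:]*[c["fx"],c["fy"]]+[c["cx"],c["cy"]]
def ray(px,n,z):
    c=CAL[n];d=c["R"].T@np.array([(px[0]-c["cx"])/c["fx"],(px[1]-c["cy"])/c["fy"],1]);o=-c["R"].T@c["t"]
    return o+d*(z-o[2])/d[2]
def box(a,b,z0,z1):return np.array([[i*a/2,j*b/2,z] for i in(-1,1) for j in(-1,1) for z in(z0,z1)])
def cyl(d0,d1,z0,z1):
    t=np.linspace(0,2*np.pi,40,endpoint=False);return np.array([[d/2*np.cos(u),d/2*np.sin(u),z] for d,z in((d0,z0),(d1,z1)) for u in t])
k=.001
def rb(h):return[k*box(100,60,8,h),k*box(87,47,0,8)]
M={"deep_c":rb(63),"divided_c":rb(42),"lid_c":rb(14)+[k*box(55,16,14,42)],
"pot_c":[k*cyl(60,60,8,58),k*cyl(41,47,0,8)],"cap_c":[k*cyl(60,60,8,14),k*cyl(41,47,0,8),k*cyl(18,18,14,42)],
"rect_mouth":[k*box(120,80,0,20)],"round_mouth":[k*cyl(80,80,0,20)],
"mug_c":[k*cyl(72,72,0,85)],"stapler_c":[k*box(120,32,0,50)]}
def render(t,p,n,z0=0,S=8,win=None):
    x0,y0,w,h=win;im=np.zeros((h*S,w*S),np.uint8);R=np.array([[np.cos(p[2]),-np.sin(p[2]),0],[np.sin(p[2]),np.cos(p[2]),0],[0,0,1]])
    for pc in M[t]:
        q=(proj(pc@R.T+[p[0],p[1],z0],n)-[x0,y0]+.5)*S-.5
        cv2.fillConvexPoly(im,cv2.convexHull(np.round(q*16).astype(np.int32)),255,shift=4)
    return cv2.resize(im,(w,h),interpolation=cv2.INTER_AREA)/255.
def fit(t,masks,p0,z0=0,yaw=True):
    wins={n:(int(m.nonzero()[1].min())-15,int(m.nonzero()[0].min())-15,int(np.ptp(m.nonzero()[1]))+31,int(np.ptp(m.nonzero()[0]))+31) for n,m in masks.items()}
    def f(p):
        e=0
        for n,m in masks.items():
            x,y,w,h=wins[n];e+=((render(t,[p[0]/1000,p[1]/1000,p[2] if yaw else 0],n,z0,win=wins[n])-m[y:y+h,x:x+w])**2).sum()
        return e
    best=None
    for a in (np.arange(0,np.pi,np.pi/6) if yaw else[0]):
        r=minimize(f,[p0[0]*1000,p0[1]*1000,a],method="Nelder-Mead",options=dict(initial_simplex=[[p0[0]*1000+i,p0[1]*1000+j,a+q] for i,j,q in((0,0,0),(8,0,0),(0,8,0),(0,0,.3))],xatol=.02,fatol=.05,maxiter=150))
        if best is None or r.fun<best.fun:best=r
    return best.x[0]/1000,best.x[1]/1000,best.x[2],best.fun/sum(m.sum() for m in masks.values())
def col(img,seed,r=32):
    """low-saturation blob nearest seed"""
    hsv=cv2.cvtColor(img,cv2.COLOR_BGR2HSV);m=((hsv[...,1]<75)&(hsv[...,2]>50)).astype(np.uint8)
    z=np.zeros_like(m);x,y=map(int,seed);z[y-r:y+r,x-r:x+r]=m[y-r:y+r,x-r:x+r]
    n,l,s,c=cv2.connectedComponentsWithStats(z);i=1+np.argmax(s[1:,4]-3*np.hypot(*(c[1:]-seed).T))
    return l==i
def hull(m):
    o=np.zeros(m.shape,np.uint8);cv2.fillConvexPoly(o,cv2.convexHull(np.argwhere(m)[:,::-1].astype(np.int32)),1);return o>0
E
cat > a.py <<'E'
from h import *
seeds={"deep_c":(285,228),"divided_c":(164,214),"lid_c":(321,143),"pot_c":(497,208),"cap_c":(405.5,169.5),"rect_mouth":(434,256),"round_mouth":(359,225),"mug_c":(242,171),"stapler_c":(216,255)}
im={n:grab_frame(n) for n in CAL}
for t,s in seeds.items():
    zc=max(p[:,2].max() for p in M[t])/2;g=ray(s,"top",zc);sc=proj(g,"scene")[0];yaw=t in("deep_c","divided_c","lid_c","rect_mouth","stapler_c")
    net={}
    for n,sd in(("top",s),("scene",sc)):
        for d in silhouettes(t,n):
            e=np.array(d["extent"])
            if np.hypot(*(e[:2]+e[2:]/2-sd))<12 : net[n]=d["pixels"];break
    ms={"net":net}
    if t[:4] in("deep","divi","pot_"): ms["col"]={n:hull(col(im[n],sd)) for n,sd in(("top",s),("scene",sc))}
    for k_,m in ms.items():
        for sub in ({n:m[n]} for n in m): print(t,k_,*sub,np.round(fit(t,sub,g,yaw=yaw),4))
        if m: print(t,k_,"both",np.round(fit(t,m,g,yaw=yaw),4),flush=True)
E
time python3 a.py
```

```text
deep_c net top [0.4703 0.1105 2.5019 0.0261]
deep_c net scene [0.4712 0.1102 2.5205 0.024 ]
deep_c net both [0.4707 0.1105 2.508  0.0271]
deep_c col top [ 0.4716  0.1116 -0.6264  0.0611]
deep_c col scene [0.4154 0.1161 0.3118 0.3603]
deep_c col both [ 0.4695  0.1105 -0.6477  0.3046]
divided_c net top [0.5087 0.4298 0.7193 0.0205]
divided_c net scene [0.5081 0.4299 0.7294 0.0706]
divided_c net both [0.5085 0.4297 0.7227 0.0386]
divided_c col top [0.5087 0.4309 0.7106 0.0296]
divided_c col scene [0.5079 0.429  0.7066 0.0309]
divided_c col both [0.5086 0.4306 0.7102 0.0342]
lid_c net top [0.7001 0.0179 0.3183 0.0255]
lid_c net scene [0.7009 0.0166 0.3237 0.0371]
lid_c net both [0.7005 0.0173 3.4558 0.0362]
pot_c net top [ 0.525  -0.4434 -0.0168  0.0345]
pot_c net scene [ 0.526  -0.4437 -0.0811  0.0187]
pot_c net both [ 0.5256 -0.4437 -0.0853  0.0267]
pot_c col top [ 0.526  -0.4442  0.0257  0.0226]
pot_c col scene [ 0.5259 -0.4445  0.0808  0.0258]
pot_c col both [ 0.526  -0.4443 -0.0006  0.025 ]
cap_c net top [ 0.629  -0.2071  0.0606  0.0614]
cap_c net scene [ 0.6307 -0.2071 -0.1004  0.0966]
cap_c net both [ 0.6294 -0.2069 -0.018   0.0826]
rect_mouth net top [ 0.3961 -0.2812  0.0922  0.0179]
rect_mouth net scene [ 0.3983 -0.2818  3.2317  0.0166]
rect_mouth net both [ 0.3966 -0.2815  3.23    0.0218]
round_mouth net top [ 0.4785 -0.0824  0.1459  0.0249]
round_mouth net scene [ 0.4799 -0.0824  0.0125  0.0399]
round_mouth net both [ 0.4791 -0.0827  0.0774  0.034 ]
mug_c net top [0.6141 0.2209 0.132  0.1126]
mug_c net scene [0.6218 0.2196 0.1343 0.0975]
mug_c net both [0.6166 0.2222 0.3485 0.1367]
stapler_c net top [0.4012 0.2879 2.9513 0.1721]
stapler_c net scene [ 0.4057  0.286  -0.2349  0.1907]
stapler_c net both [ 0.4012  0.2879 -0.2055  0.1854]
real	0m4.684s
user	0m3.394s
sys	0m0.069s
```

```bash
cat > plan.py <<'E'
import sys,numpy as np
from plant import *
from scipy.spatial.transform import Rotation as Ro
x,y,z,yaw=map(float,sys.argv[1:5]); cl=float(sys.argv[5]) if len(sys.argv)>5 else 4   # yaw = angle of long axis; jaws close across it
o=get_obs();p=o["tool_pos"];R=o["orientation"];best=None
for a in(yaw,yaw+np.pi):
    T=np.array([[np.cos(a),np.sin(a),0],[np.sin(a),-np.cos(a),0],[0,0,-1.]])
    az=np.arctan2(y,x);d=(np.arctan2(T[1,1],T[0,1])-az+np.pi)%(2*np.pi)-np.pi
    if best is None or abs(d)<abs(best[1]):best=(T,d)
T=best[0];rv=Ro.from_matrix(R.T@T).as_rotvec();n=max(1,int(np.ceil(np.abs(rv).max()/.18)))
L=T.T@(np.array([x,y,z])-p)*100;m=int(np.ceil(np.abs(L).max()/cl))
print("t",o["time"],"pos",p.round(4),"F",np.round(o["wrist_force"],1),"w",round(o["width"],4),"j7",o["joints"][6].round(1))
print("turn",n,"x",np.round(rv/n,4),"| then lin",m,"x",np.round(L/max(m,1),3),"total",np.round(L,2))
E
python3 plan.py 0.4707 0.1105 0.16 2.508 5.5; python3 -c "
import plant;print([k for k in dir(plant) if k[0]!='_'],getattr(plant,'finger_overhang',None))"
```

```text
t 2.0 pos [0.3008 0.6043 0.2423] F [-0.   0.5 -0.8] w 0.085 j7 -3.8
turn 1 x [-0.     -0.      0.1717] | then lin 8 x [-5.366 -3.716  1.029] total [-42.93 -29.73   8.23]
['IKError', 'calibration', 'close_job', 'find_in', 'finger_overhang', 'get_obs', 'grab_frame', 'silhouettes'] 0.011
```

Emit:
play_rows:
  targets:
    - {"linear":[0,0,0],"turn":[0,0,0.1717]}
    - {"linear":[-5.366,-3.716,1.029],"turn":[0,0,0]}
    - {"linear":[-5.366,-3.716,1.029],"turn":[0,0,0]}
    - {"linear":[-5.366,-3.716,1.029],"turn":[0,0,0]}
    - {"linear":[-5.366,-3.716,1.029],"turn":[0,0,0]}
    - {"linear":[-5.366,-3.716,1.029],"turn":[0,0,0]}
    - {"linear":[-5.366,-3.716,1.029],"turn":[0,0,0]}
    - {"linear":[-5.366,-3.716,1.029],"turn":[0,0,0]}
    - {"linear":[-5.366,-3.716,1.029],"turn":[0,0,0]}
    - {"linear":[0,0,0],"turn":[0,0,0]}
    - {"linear":[0,0,0],"turn":[0,0,0]}
    - {"linear":[0,0,0],"turn":[0,0,0]}
    - {"linear":[0,0,0],"turn":[0,0,0]}
  hand: 1

```text
time: 3.62
tool_pos: [0.4613, 0.1382, 0.1645]
orientation: [[-0.807, 0.591, 0.0], [0.591, 0.807, 0.0], [0.0, 0.0, -1.0]]
wrist_force: [-0.0, 0.0, -0.2]
width: 0.0856
finger_force: 0.0
```

```bash
python3 plan.py 0.4707 0.1105 0.037 2.508 3; python3 -c "
from h import *
cv2.imwrite('pics/s2.png',cv2.resize(grab_frame('scene')[60:260,220:480],None,fx=3,fy=3))"
```

```text
t 3.625 pos [0.4613 0.1382 0.1645] F [-0.   0.  -0.2] w 0.0856 j7 34.6
turn 1 x [ 0.0002 -0.      0.0018] | then lin 5 x [-0.479 -0.336  2.551] total [-2.39 -1.68 12.75]
```

View pics/s2.png

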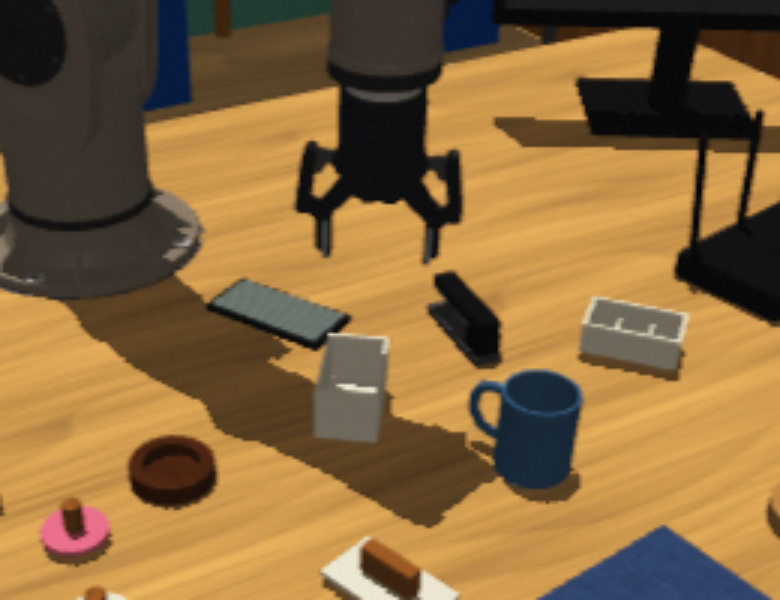

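The scene crop shows the gripper open above and behind the deep box (crop 350,390), jaws aligned across its short side; the last move fell about 3 cm short because of the speed cap. Correcting, then descending and closing.

Emit:
play_rows:
  targets:
    - {"linear":[-1.195,-0.84,0],"turn":[0,0,0.0018]}
    - {"linear":[-1.195,-0.84,0],"turn":[0,0,0]}
    - {"linear":[0,0,2.55],"turn":[0,0,0]}
    - {"linear":[0,0,2.55],"turn":[0,0,0]}
    - {"linear":[0,0,2.55],"turn":[0,0,0]}
    - {"linear":[0,0,2.55],"turn":[0,0,0]}
    - {"linear":[0,0,2.55],"turn":[0,0,0]}
    - {"linear":[0,0,0],"turn":[0,0,0]}
    - {"linear":[0,0,0],"turn":[0,0,0]}

```text
time: 4.8
tool_pos: [0.4713, 0.109, 0.0377]
orientation: [[-0.804, 0.594, 0.0], [0.594, 0.804, -0.0], [-0.0, 0.0, -1.0]]
wrist_force: [0.1, 0.6, -0.5]
width: 0.0855
finger_force: 0.0
```

Emit:
play_rows:
  targets:
    - {"linear":[0,0,0],"turn":[0,0,0]}
    - {"linear":[0,0,0],"turn":[0,0,0]}
    - {"linear":[0,0,0],"turn":[0,0,0]}
    - {"linear":[0,0,0],"turn":[0,0,0]}
    - {"linear":[0,0,0],"turn":[0,0,0]}
    - {"linear":[0,0,0],"turn":[0,0,0]}
  hand: 0.4

```text
time: 5.55
tool_pos: [0.4714, 0.1097, 0.038]
orientation: [[-0.805, 0.593, 0.001], [0.593, 0.805, 0.001], [-0.001, 0.001, -1.0]]
wrist_force: [-2.0, -1.6, 12.3]
width: 0.0595
finger_force: 61.5
```

Emit:
play_rows:
  targets:
    - {"linear":[0,0,-2],"turn":[0,0,0]}
    - {"linear":[0,0,-4],"turn":[0,0,0]}
    - {"linear":[0,0,-4],"turn":[0,0,0]}
    - {"linear":[0,0,-2],"turn":[0,0,0]}
    - {"linear":[0,0,0],"turn":[0,0,0]}
    - {"linear":[0,0,0],"turn":[0,0,0]}

```text
time: 6.3
tool_pos: [0.4704, 0.1096, 0.1565]
orientation: [[-0.805, 0.593, -0.0], [0.593, 0.805, -0.0], [0.0, -0.0, -1.0]]
wrist_force: [0.4, 0.8, -3.0]
width: 0.0593
finger_force: 65.5
```

```bash
sed -i 's/np.abs(L).max()\/cl/np.linalg.norm(L)\/cl/' plan.py; python3 plan.py 0.3970 -0.2815 0.16 0.09 4.5
```

```text
t 6.3 pos [0.4704 0.1096 0.1565] F [ 0.4  0.8 -3. ] w 0.0593 j7 39.0
turn 14 x [-0.      0.      0.1726] | then lin 9 x [-1.203  4.254 -0.039] total [-10.83  38.29  -0.35]
```

Emit:
play_rows:
  targets:
    - {"linear":[0,0,-0.3],"turn":[0,0,0.1726]}
    - {"linear":[0,0,0],"turn":[0,0,0.1726]}
    - {"linear":[0,0,0],"turn":[0,0,0.1726]}
    - {"linear":[0,0,0],"turn":[0,0,0.1726]}
    - {"linear":[0,0,0],"turn":[0,0,0.1726]}
    - {"linear":[0,0,0],"turn":[0,0,0.1726]}
    - {"linear":[0,0,0],"turn":[0,0,0.1726]}
    - {"linear":[0,0,0],"turn":[0,0,0.1726]}
    - {"linear":[0,0,0],"turn":[0,0,0.1726]}
    - {"linear":[0,0,0],"turn":[0,0,0.1726]}
    - {"linear":[0,0,0],"turn":[0,0,0.1726]}
    - {"linear":[0,0,0],"turn":[0,0,0.1726]}
    - {"linear":[0,0,0],"turn":[0,0,0.1726]}
    - {"linear":[0,0,0],"turn":[0,0,0.1726]}
    - {"linear":[0,0,0],"turn":[0,0,0]}

```text
time: 8.18
tool_pos: [0.4703, 0.1094, 0.1591]
orientation: [[0.996, 0.091, -0.001], [0.091, -0.996, -0.002], [-0.001, 0.002, -1.0]]
wrist_force: [0.2, 0.7, -2.0]
width: 0.059
finger_force: 65.6
```

Emit:
play_rows:
  targets:
    - {"linear":[-1.2,4.25,0],"turn":[0,0,0]}
    - {"linear":[-1.2,4.25,0],"turn":[0,0,0]}
    - {"linear":[-1.2,4.25,0],"turn":[0,0,0]}
    - {"linear":[-1.2,4.25,0],"turn":[0,0,0]}
    - {"linear":[-1.2,4.25,0],"turn":[0,0,0]}
    - {"linear":[-1.2,4.25,0],"turn":[0,0,0]}
    - {"linear":[-1.2,4.25,0],"turn":[0,0,0]}
    - {"linear":[-1.2,4.25,0],"turn":[0,0,0]}
    - {"linear":[-1.2,4.25,0],"turn":[0,0,0]}
    - {"linear":[0,0,0],"turn":[0,0,0]}
    - {"linear":[0,0,0],"turn":[0,0,0]}
    - {"linear":[0,0,0],"turn":[0,0,0]}

```text
time: 9.68
tool_pos: [0.3978, -0.28, 0.1597]
orientation: [[0.996, 0.093, -0.0], [0.093, -0.996, 0.0], [-0.0, -0.0, -1.0]]
wrist_force: [0.1, -0.0, -1.1]
width: 0.0592
finger_force: 65.7
```

```bash
python3 plan.py 0.3970 -0.2815 0.08 0.09 3
```

```text
t 9.675 pos [ 0.3978 -0.28    0.1597] F [ 0.1 -0.  -1.1] w 0.0592 j7 -36.8
turn 1 x [-0.0005  0.0004  0.0029] | then lin 3 x [-0.032  0.046  2.658] total [-0.1   0.14  7.97]
```

Emit:
play_rows:
  targets:
    - {"linear":[-0.05,0.07,2.7],"turn":[-0.0005,0.0004,0.003]}
    - {"linear":[-0.05,0.07,2.7],"turn":[0,0,0]}
    - {"linear":[0,0,2.5],"turn":[0,0,0]}
    - {"linear":[0,0,0],"turn":[0,0,0]}
    - {"linear":[0,0,0],"turn":[0,0,0]}

```text
time: 10.3
tool_pos: [0.3972, -0.2825, 0.0817]
orientation: [[0.996, 0.088, 0.001], [0.088, -0.996, -0.001], [0.001, 0.001, -1.0]]
wrist_force: [0.4, 0.8, -1.5]
width: 0.0591
finger_force: 65.6
```

```bash
python3 plan.py 0.3970 -0.2815 0.05 0.09 3; python3 -c "
from h import *
f=grab_frame('scene');z=get_obs()['tool_pos'][2]-.038
for t,z0,p in(('deep_c',z,(.397,-.2815)),('rect_mouth',0,(.397,-.2815))):
    for d in silhouettes(t,'scene')[:2]:
        print(t,d['extent'],d['conf']);m=d['pixels']
        print(np.round(fit(t,{'scene':m},p,z0),4))
cv2.imwrite('pics/s3.png',cv2.resize(f[110:260,120:280],None,fx=4,fy=4))"
```

```text
t 10.3 pos [ 0.3972 -0.2825  0.0817] F [ 0.4  0.8 -1.5] w 0.0591 j7 -28.5
turn 1 x [ 0.0008 -0.0009 -0.0021] | then lin 2 x [-0.005 -0.048  1.586] total [-0.01 -0.1   3.17]
deep_c [180.9, 184.9, 34.0, 37.4] 0.75
[ 0.3996 -0.2786 -0.0091  0.1052]
rect_mouth [174.4, 208.1, 46.8, 32.9] 0.87
[ 0.3987 -0.281   0.0786  0.6663]
```

View pics/s3.png

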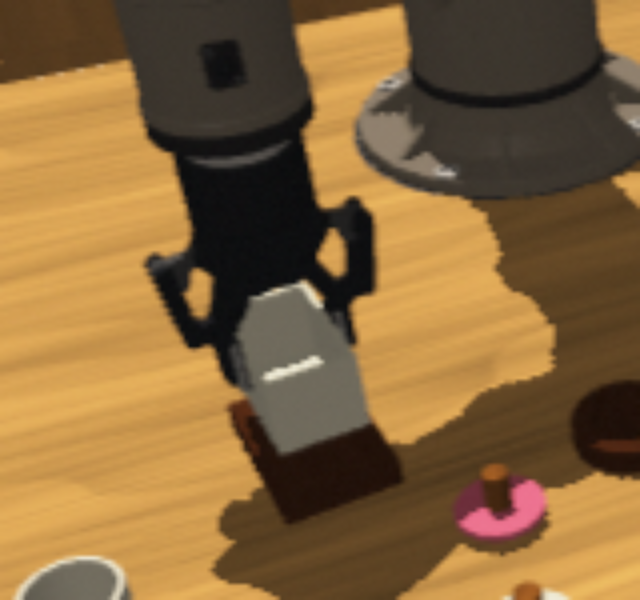

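The crop shows the deep box held level and centred over the dark frame (crop 310,450). Lowering gently; seating is expected at TCP z ≈ 0.050.

Emit:
play_rows:
  targets:
    - {"linear":[0,-0.1,1.0],"turn":[0.0008,-0.0009,-0.002]}
    - {"linear":[0,0,0.8],"turn":[0,0,0]}
    - {"linear":[0,0,0.5],"turn":[0,0,0]}
    - {"linear":[0,0,0.4],"turn":[0,0,0]}
    - {"linear":[0,0,0.3],"turn":[0,0,0]}
    - {"linear":[0,0,0],"turn":[0,0,0]}
    - {"linear":[0,0,0],"turn":[0,0,0]}

```text
time: 11.32
tool_pos: [0.3967, -0.2817, 0.0511]
orientation: [[0.996, 0.089, -0.0], [0.089, -0.996, 0.0], [-0.0, -0.0, -1.0]]
wrist_force: [-0.0, -1.0, -1.6]
width: 0.0593
finger_force: 65.6
```

Emit:
play_rows:
  targets:
    - {"linear":[0,0,0.1],"turn":[0,0,0]}
    - {"linear":[0,0,0.1],"turn":[0,0,0]}
    - {"linear":[0,0,0.1],"turn":[0,0,0]}
    - {"linear":[0,0,0],"turn":[0,0,0]}

```text
time: 11.82
tool_pos: [0.3967, -0.2817, 0.0499]
orientation: [[0.996, 0.088, 0.001], [0.088, -0.996, 0.002], [0.002, -0.002, -1.0]]
wrist_force: [-16.7, 13.6, 71.5]
width: 0.0591
finger_force: 74.3
```

Emit:
play_rows:
  targets:
    - {"linear":[0,0,-0.15],"turn":[0,0,0]}
    - {"linear":[0,0,0],"turn":[0,0,0]}
    - {"linear":[0,0,0],"turn":[0,0,0]}
    - {"linear":[0,0,0],"turn":[0,0,0]}
    - {"linear":[0,0,-3],"turn":[0,0,0]}
    - {"linear":[0,0,-4],"turn":[0,0,0]}
    - {"linear":[0,0,-4],"turn":[0,0,0]}
    - {"linear":[0,0,-2],"turn":[0,0,0]}
    - {"linear":[0,0,0],"turn":[0,0,0]}
    - {"linear":[0,0,0],"turn":[0,0,0]}
  hand: 1

```text
time: 13.08
tool_pos: [0.3965, -0.2812, 0.1788]
orientation: [[0.996, 0.089, -0.001], [0.089, -0.996, 0.001], [-0.001, -0.001, -1.0]]
wrist_force: [0.4, -0.6, -0.5]
width: 0.0854
finger_force: 0.0
```

```bash
python3 plan.py 0.5086 0.4300 0.18 0.72 4.8; python3 -c "
from h import *
f=grab_frame('scene')
for d in silhouettes('deep_c','scene')[:1]:
    print(d['extent'],d['conf']);print(np.round(fit('deep_c',{'scene':d['pixels']},(.397,-.2815),.012),4))"
```

```text
t 13.075 pos [ 0.3965 -0.2812  0.1788] F [ 0.4 -0.6 -0.5] w 0.0854 j7 -38.4
turn 4 x [-0.0002  0.0002 -0.1577] | then lin 16 x [ 3.458 -2.88  -0.007] total [ 55.32 -46.08  -0.12]
[177.0, 191.8, 35.1, 39.6] 0.72
[ 0.3999 -0.2823  0.1016  0.0198]
```

Emit:
play_rows:
  targets:
    - {"linear":[0,0,0],"turn":[0,0,-0.1577]}
    - {"linear":[0,0,0],"turn":[0,0,-0.1577]}
    - {"linear":[0,0,0],"turn":[0,0,-0.1577]}
    - {"linear":[0,0,0],"turn":[0,0,-0.1577]}
    - {"linear":[3.458,-2.88,0],"turn":[0,0,0]}
    - {"linear":[3.458,-2.88,0],"turn":[0,0,0]}
    - {"linear":[3.458,-2.88,0],"turn":[0,0,0]}
    - {"linear":[3.458,-2.88,0],"turn":[0,0,0]}
    - {"linear":[3.458,-2.88,0],"turn":[0,0,0]}
    - {"linear":[3.458,-2.88,0],"turn":[0,0,0]}
    - {"linear":[3.458,-2.88,0],"turn":[0,0,0]}
    - {"linear":[3.458,-2.88,0],"turn":[0,0,0]}
    - {"linear":[3.458,-2.88,0],"turn":[0,0,0]}
    - {"linear":[3.458,-2.88,0],"turn":[0,0,0]}
    - {"linear":[3.458,-2.88,0],"turn":[0,0,0]}
    - {"linear":[3.458,-2.88,0],"turn":[0,0,0]}
    - {"linear":[3.458,-2.88,0],"turn":[0,0,0]}
    - {"linear":[3.458,-2.88,0],"turn":[0,0,0]}
    - {"linear":[3.458,-2.88,0],"turn":[0,0,0]}
    - {"linear":[3.458,-2.88,0],"turn":[0,0,0]}

```text
time: 15.68
tool_pos: [0.509, 0.4306, 0.1782]
orientation: [[0.752, 0.659, -0.002], [0.659, -0.752, -0.001], [-0.002, -0.001, -1.0]]
wrist_force: [-0.2, -0.8, 0.3]
width: 0.0854
finger_force: 0.0
```

Emit:
play_rows:
  targets:
    - {"linear":[0,0,0],"turn":[0,0,0]}
    - {"linear":[0,0,0],"turn":[0,0,0]}
    - {"linear":[0,0,0],"turn":[0,0,0]}

```text
time: 16.05
tool_pos: [0.5093, 0.4283, 0.1792]
orientation: [[0.753, 0.658, -0.001], [0.658, -0.753, -0.0], [-0.001, -0.0, -1.0]]
wrist_force: [-0.1, -0.2, 0.1]
width: 0.0856
finger_force: 0.0
```

```bash
python3 plan.py 0.5086 0.4300 0.02 0.72 3
```

```text
t 16.05 pos [0.5093 0.4283 0.1792] F [-0.1 -0.2  0.1] w 0.0856 j7 -82.5
turn 1 x [-0.0003  0.001  -0.0018] | then lin 6 x [ 0.01  -0.029  2.654] total [ 0.06 -0.17 15.92]
```

Emit:
play_rows:
  targets:
    - {"linear":[0.06,-0.17,2.6],"turn":[-0.0003,0.001,-0.002]}
    - {"linear":[0,0,3.5],"turn":[0,0,0]}
    - {"linear":[0,0,3.5],"turn":[0,0,0]}
    - {"linear":[0,0,3],"turn":[0,0,0]}
    - {"linear":[0,0,2],"turn":[0,0,0]}
    - {"linear":[0,0,1.1],"turn":[0,0,0]}
    - {"linear":[0,0,0],"turn":[0,0,0]}
    - {"linear":[0,0,0],"turn":[0,0,0]}

```text
time: 17.05
tool_pos: [0.509, 0.4317, 0.0236]
orientation: [[0.751, 0.661, 0.001], [0.661, -0.751, 0.002], [0.002, -0.0, -1.0]]
wrist_force: [-0.2, 0.5, -0.8]
width: 0.0852
finger_force: 0.0
```

Emit:
play_rows:
  targets:
    - {"linear":[0,0,0],"turn":[0,0,0]}
    - {"linear":[0,0,0],"turn":[0,0,0]}
    - {"linear":[0,0,0],"turn":[0,0,0]}
    - {"linear":[0,0,0],"turn":[0,0,0]}
    - {"linear":[0,0,0],"turn":[0,0,0]}
    - {"linear":[0,0,0],"turn":[0,0,0]}
  hand: 0.4

```text
time: 17.8
tool_pos: [0.5087, 0.4317, 0.0236]
orientation: [[0.751, 0.661, 0.001], [0.661, -0.751, 0.002], [0.002, -0.001, -1.0]]
wrist_force: [-2.5, -2.2, 9.1]
width: 0.0593
finger_force: 62.6
```

Emit:
play_rows:
  targets:
    - {"linear":[0,0,-2],"turn":[0,0,0]}
    - {"linear":[0,0,-4],"turn":[0,0,0]}
    - {"linear":[0,0,-4],"turn":[0,0,0]}
    - {"linear":[0,0,-4],"turn":[0,0,0]}
    - {"linear":[0,0,-2],"turn":[0,0,0]}
    - {"linear":[0,0,0],"turn":[0,0,0]}
    - {"linear":[0,0,0],"turn":[0,0,0]}

```text
time: 18.68
tool_pos: [0.5078, 0.431, 0.1815]
orientation: [[0.751, 0.661, -0.001], [0.661, -0.751, -0.0], [-0.001, -0.0, -1.0]]
wrist_force: [-0.1, -0.6, -1.2]
width: 0.0593
finger_force: 65.0
```

```bash
python3 plan.py 0.3967 -0.2817 0.18 0.09 4.8
```

```text
t 18.675 pos [0.5078 0.431  0.1815] F [-0.1 -0.6 -1.2] w 0.0593 j7 -82.5
turn 4 x [0.     0.0002 0.158 ] | then lin 16 x [-1.092  4.374  0.009] total [-17.47  69.98   0.15]
```

Emit:
play_rows:
  targets:
    - {"linear":[0,0,0],"turn":[0,0,0.158]}
    - {"linear":[0,0,0],"turn":[0,0,0.158]}
    - {"linear":[0,0,0],"turn":[0,0,0.158]}
    - {"linear":[0,0,0],"turn":[0,0,0.158]}
    - {"linear":[-1.09,4.374,0],"turn":[0,0,0]}
    - {"linear":[-1.09,4.374,0],"turn":[0,0,0]}
    - {"linear":[-1.09,4.374,0],"turn":[0,0,0]}
    - {"linear":[-1.09,4.374,0],"turn":[0,0,0]}
    - {"linear":[-1.09,4.374,0],"turn":[0,0,0]}
    - {"linear":[-1.09,4.374,0],"turn":[0,0,0]}
    - {"linear":[-1.09,4.374,0],"turn":[0,0,0]}
    - {"linear":[-1.09,4.374,0],"turn":[0,0,0]}
    - {"linear":[-1.09,4.374,0],"turn":[0,0,0]}
    - {"linear":[-1.09,4.374,0],"turn":[0,0,0]}
    - {"linear":[-1.09,4.374,0],"turn":[0,0,0]}
    - {"linear":[-1.09,4.374,0],"turn":[0,0,0]}
    - {"linear":[-1.09,4.374,0],"turn":[0,0,0]}
    - {"linear":[-1.09,4.374,0],"turn":[0,0,0]}
    - {"linear":[-1.09,4.374,0],"turn":[0,0,0]}
    - {"linear":[-1.09,4.374,0],"turn":[0,0,0]}

```text
time: 21.18
tool_pos: [0.3965, -0.2825, 0.1812]
orientation: [[0.996, 0.09, -0.001], [0.09, -0.996, 0.001], [-0.001, -0.001, -1.0]]
wrist_force: [0.6, 0.6, 0.2]
width: 0.059
finger_force: 65.1
```

Emit:
play_rows:
  targets:
    - {"linear":[0,0,2],"turn":[0,0,0]}
    - {"linear":[0,0,2],"turn":[0,0,0]}
    - {"linear":[0,0,1],"turn":[0,0,0]}
    - {"linear":[0,0,0],"turn":[0,0,0]}
    - {"linear":[0,0,0],"turn":[0,0,0]}

```text
time: 21.8
tool_pos: [0.3975, -0.2814, 0.1324]
orientation: [[0.996, 0.09, 0.001], [0.09, -0.996, 0.0], [0.001, -0.0, -1.0]]
wrist_force: [-0.1, 0.1, -0.5]
width: 0.0589
finger_force: 65.1
```

```bash
python3 plan.py 0.3975 -0.2817 0.092 0.09 1; python3 -c "
from h import *
f=grab_frame('scene')
cv2.imwrite('pics/s4.png',cv2.resize(f[140:250,140:260],None,fx=5,fy=5))"
```

```text
t 21.8 pos [ 0.3975 -0.2814  0.1324] F [-0.1  0.1 -0.5] w 0.0589 j7 -34.1
turn 1 x [-0.0004 -0.0007 -0.0003] | then lin 5 x [-0.001  0.005  0.809] total [-0.    0.02  4.04]
```

View pics/s4.png

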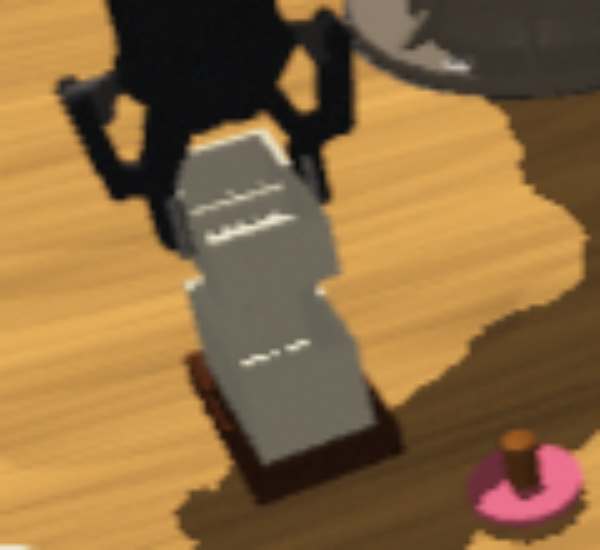

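The crop shows the deep box standing squarely in the frame (crop 290,400) and the divided box held level right above it (crop 260,220). Lowering; seating is expected at z ≈ 0.0905.

Emit:
play_rows:
  targets:
    - {"linear":[0,0,1.5],"turn":[0,0,0]}
    - {"linear":[0,0,1.0],"turn":[0,0,0]}
    - {"linear":[0,0,0.6],"turn":[0,0,0]}
    - {"linear":[0,0,0.5],"turn":[0,0,0]}
    - {"linear":[0,0,0.3],"turn":[0,0,0]}
    - {"linear":[0,0,0.15],"turn":[0,0,0]}
    - {"linear":[0,0,0],"turn":[0,0,0]}
    - {"linear":[0,0,0],"turn":[0,0,0]}

```text
time: 22.85
tool_pos: [0.3974, -0.2814, 0.0917]
orientation: [[0.996, 0.09, 0.001], [0.09, -0.996, 0.001], [0.001, -0.001, -1.0]]
wrist_force: [0.8, 0.1, -0.8]
width: 0.0587
finger_force: 65.1
```

Emit:
play_rows:
  targets:
    - {"linear":[0,0,0.08],"turn":[0,0,0]}
    - {"linear":[0,0,0.08],"turn":[0,0,0]}
    - {"linear":[0,0,0],"turn":[0,0,0]}
    - {"linear":[0,0,0],"turn":[0,0,0]}

```text
time: 23.35
tool_pos: [0.3975, -0.2814, 0.0905]
orientation: [[0.996, 0.089, 0.001], [0.089, -0.996, 0.001], [0.001, -0.001, -1.0]]
wrist_force: [-4.5, 5.0, 20.5]
width: 0.0593
finger_force: 67.7
```

Contact at exactly the seated height; releasing.

Emit:
play_rows:
  targets:
    - {"linear":[0,0,0],"turn":[0,0,0]}
    - {"linear":[0,0,0],"turn":[0,0,0]}
    - {"linear":[0,0,0],"turn":[0,0,0]}
    - {"linear":[0,0,0],"turn":[0,0,0]}
    - {"linear":[0,0,-2],"turn":[0,0,0]}
    - {"linear":[0,0,-4],"turn":[0,0,0]}
    - {"linear":[0,0,-4],"turn":[0,0,0]}
    - {"linear":[0,0,0],"turn":[0,0,0]}
    - {"linear":[0,0,0],"turn":[0,0,0]}
  hand: 1

```text
time: 24.48
tool_pos: [0.3973, -0.281, 0.1896]
orientation: [[0.996, 0.09, 0.0], [0.09, -0.996, 0.001], [0.001, -0.001, -1.0]]
wrist_force: [-0.4, 0.0, -1.0]
width: 0.0854
finger_force: 0.0
```

```bash
python3 plan.py 0.7003 0.0175 0.15 0.32 4.8; python3 -c "
from h import *
f=grab_frame('scene')
for d in silhouettes('divided_c','scene')[:2]:
    print(d['extent'],d['conf']);print(np.round(fit('divided_c',{'scene':d['pixels']},(.397,-.2815),.067),4))"
```

```text
t 24.475 pos [ 0.3973 -0.281   0.1896] F [-0.4  0.  -1. ] w 0.0854 j7 -40.0
turn 2 x [-0.0005 -0.0003 -0.1149] | then lin 9 x [ 4.239 -2.089  0.44 ] total [ 38.15 -18.8    3.96]
[173.7, 178.8, 36.9, 37.0] 0.6
[ 0.3957 -0.2826  0.0884  0.0281]
```

Emit:
play_rows:
  targets:
    - {"linear":[0,0,0],"turn":[-0.0005,-0.0003,-0.115]}
    - {"linear":[0,0,0],"turn":[-0.0005,-0.0003,-0.115]}
    - {"linear":[4.24,-2.09,0.44],"turn":[0,0,0]}
    - {"linear":[4.24,-2.09,0.44],"turn":[0,0,0]}
    - {"linear":[4.24,-2.09,0.44],"turn":[0,0,0]}
    - {"linear":[4.24,-2.09,0.44],"turn":[0,0,0]}
    - {"linear":[4.24,-2.09,0.44],"turn":[0,0,0]}
    - {"linear":[4.24,-2.09,0.44],"turn":[0,0,0]}
    - {"linear":[4.24,-2.09,0.44],"turn":[0,0,0]}
    - {"linear":[4.24,-2.09,0.44],"turn":[0,0,0]}
    - {"linear":[4.24,-2.09,0.44],"turn":[0,0,0]}
    - {"linear":[0,0,0],"turn":[0,0,0]}
    - {"linear":[0,0,0],"turn":[0,0,0]}
    - {"linear":[0,0,0],"turn":[0,0,0]}
  hand: 0.6

```text
time: 26.32
tool_pos: [0.6998, 0.0157, 0.1499]
orientation: [[0.95, 0.313, -0.001], [0.313, -0.95, -0.001], [-0.001, 0.0, -1.0]]
wrist_force: [0.2, 0.6, 0.4]
width: 0.0513
finger_force: 0.0
```

```bash
python3 plan.py 0.7003 0.0175 0.027 0.32 3
```

```text
t 26.325 pos [0.6998 0.0157 0.1499] F [0.2 0.6 0.4] w 0.0513 j7 -56.4
turn 1 x [ 0.0004  0.0009 -0.0022] | then lin 5 x [ 0.02  -0.031  2.459] total [ 0.1  -0.16 12.29]
```

Emit:
play_rows:
  targets:
    - {"linear":[0.1,-0.16,2.5],"turn":[0,0,-0.002]}
    - {"linear":[0,0,3.5],"turn":[0,0,0]}
    - {"linear":[0,0,3.5],"turn":[0,0,0]}
    - {"linear":[0,0,2],"turn":[0,0,0]}
    - {"linear":[0,0,0.7],"turn":[0,0,0]}
    - {"linear":[0,0,0],"turn":[0,0,0]}
    - {"linear":[0,0,0],"turn":[0,0,0]}

```text
time: 27.2
tool_pos: [0.7016, 0.0188, 0.0294]
orientation: [[0.949, 0.316, 0.002], [0.316, -0.949, -0.0], [0.001, 0.001, -1.0]]
wrist_force: [0.3, 0.7, 0.0]
width: 0.0514
finger_force: 0.0
```

Emit:
play_rows:
  targets:
    - {"linear":[0,0,0],"turn":[0,0,0]}
    - {"linear":[0,0,0],"turn":[0,0,0]}
    - {"linear":[0,0,0],"turn":[0,0,0]}
    - {"linear":[0,0,0],"turn":[0,0,0]}
    - {"linear":[0,0,0],"turn":[0,0,0]}
    - {"linear":[0,0,0],"turn":[0,0,0]}
    - {"linear":[0,0,0],"turn":[0,0,0]}
  hand: 0

```text
time: 28.08
tool_pos: [0.7012, 0.0189, 0.0289]
orientation: [[0.949, 0.316, 0.001], [0.316, -0.949, -0.0], [0.001, 0.0, -1.0]]
wrist_force: [-0.9, 0.7, 6.4]
width: 0.0148
finger_force: 58.5
```

Emit:
play_rows:
  targets:
    - {"linear":[0,0,-2],"turn":[0,0,0]}
    - {"linear":[0,0,-4],"turn":[0,0,0]}
    - {"linear":[0,0,-4],"turn":[0,0,0]}
    - {"linear":[0,0,-4],"turn":[0,0,0]}
    - {"linear":[0,0,-3],"turn":[0,0,0]}
    - {"linear":[0,0,0],"turn":[0,0,0]}
    - {"linear":[0,0,0],"turn":[0,0,0]}

```text
time: 28.95
tool_pos: [0.7006, 0.019, 0.1984]
orientation: [[0.949, 0.316, -0.0], [0.316, -0.949, -0.0], [-0.0, 0.0, -1.0]]
wrist_force: [0.2, -0.2, -1.5]
width: 0.0149
finger_force: 58.6
```

```bash
python3 plan.py 0.397 -0.2816 0.195 0.09 4.8
```

```text
t 28.95 pos [0.7006 0.019  0.1984] F [ 0.2 -0.2 -1.5] w 0.0149 j7 -57.9
turn 2 x [1.000e-04 0.000e+00 1.158e-01] | then lin 9 x [-3.66   3.024  0.038] total [-32.94  27.21   0.34]
```

Emit:
play_rows:
  targets:
    - {"linear":[0,0,0],"turn":[0,0,0.1158]}
    - {"linear":[0,0,0],"turn":[0,0,0.1158]}
    - {"linear":[-3.66,3.024,0],"turn":[0,0,0]}
    - {"linear":[-3.66,3.024,0],"turn":[0,0,0]}
    - {"linear":[-3.66,3.024,0],"turn":[0,0,0]}
    - {"linear":[-3.66,3.024,0],"turn":[0,0,0]}
    - {"linear":[-3.66,3.024,0],"turn":[0,0,0]}
    - {"linear":[-3.66,3.024,0],"turn":[0,0,0]}
    - {"linear":[-3.66,3.024,0],"turn":[0,0,0]}
    - {"linear":[-3.66,3.024,0],"turn":[0,0,0]}
    - {"linear":[-3.66,3.024,0],"turn":[0,0,0]}
    - {"linear":[0,0,1.5],"turn":[0,0,0]}
    - {"linear":[0,0,1.5],"turn":[0,0,0]}
    - {"linear":[0,0,0],"turn":[0,0,0]}
    - {"linear":[0,0,0],"turn":[0,0,0]}
    - {"linear":[0,0,0],"turn":[0,0,0]}

```text
time: 30.95
tool_pos: [0.3977, -0.2817, 0.1686]
orientation: [[0.996, 0.091, 0.0], [0.091, -0.996, -0.001], [0.0, 0.001, -1.0]]
wrist_force: [-0.3, 0.2, -0.7]
width: 0.0149
finger_force: 58.7
```

```bash
python3 plan.py 0.3975 -0.2816 0.132 0.09 1; python3 -c "
from h import *
f=grab_frame('scene')
cv2.imwrite('pics/s5.png',cv2.resize(f[130:250,140:260],None,fx=5,fy=5))"
```

```text
t 30.95 pos [ 0.3977 -0.2817  0.1686] F [-0.3  0.2 -0.7] w 0.0149 j7 -37.2
turn 1 x [ 0.0007 -0.0002  0.0007] | then lin 4 x [-0.006 -0.002  0.915] total [-0.02 -0.01  3.66]
```

View pics/s5.png

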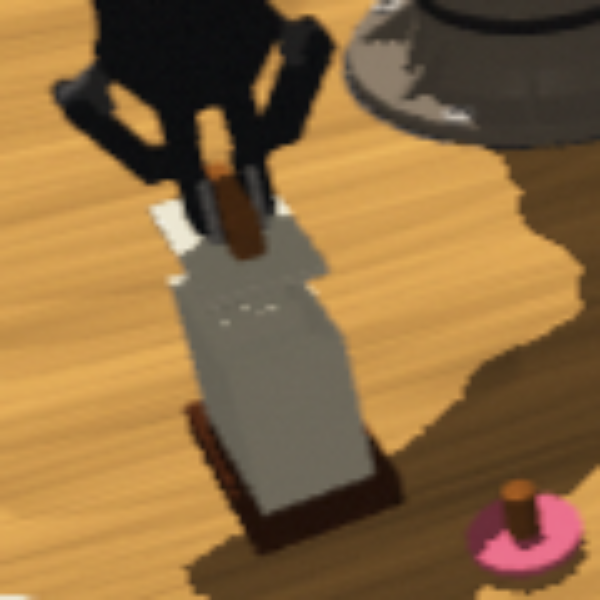

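The crop shows the two boxes flush in a single column (crop 280,400) and the lid held level above it (crop 240,240). Lowering to z ≈ 0.130.

Emit:
play_rows:
  targets:
    - {"linear":[0,0,1.5],"turn":[0,0,0]}
    - {"linear":[0,0,0.8],"turn":[0,0,0]}
    - {"linear":[0,0,0.6],"turn":[0,0,0]}
    - {"linear":[0,0,0.5],"turn":[0,0,0]}
    - {"linear":[0,0,0.25],"turn":[0,0,0]}
    - {"linear":[0,0,0.1],"turn":[0,0,0]}
    - {"linear":[0,0,0],"turn":[0,0,0]}
    - {"linear":[0,0,0],"turn":[0,0,0]}

```text
time: 32.0
tool_pos: [0.3974, -0.2818, 0.131]
orientation: [[0.996, 0.09, 0.0], [0.09, -0.996, -0.0], [0.0, 0.0, -1.0]]
wrist_force: [-0.7, 0.3, -0.6]
width: 0.0147
finger_force: 58.7
```

Emit:
play_rows:
  targets:
    - {"linear":[0,0,0.08],"turn":[0,0,0]}
    - {"linear":[0,0,0.07],"turn":[0,0,0]}
    - {"linear":[0,0,0],"turn":[0,0,0]}
    - {"linear":[0,0,0],"turn":[0,0,0]}

```text
time: 32.5
tool_pos: [0.3974, -0.2818, 0.1298]
orientation: [[0.996, 0.09, 0.0], [0.09, -0.996, 0.0], [0.0, -0.0, -1.0]]
wrist_force: [-3.4, 3.0, 14.3]
width: 0.0146
finger_force: 60.8
```

Emit:
play_rows:
  targets:
    - {"linear":[0,0,0],"turn":[0,0,0]}
    - {"linear":[0,0,0],"turn":[0,0,0]}
    - {"linear":[0,0,0],"turn":[0,0,0]}
    - {"linear":[0,0,-1],"turn":[0,0,0]}
    - {"linear":[0,0,-3],"turn":[0,0,0]}
    - {"linear":[0,0,-4],"turn":[0,0,0]}
    - {"linear":[0,0,0],"turn":[0,0,0]}
    - {"linear":[0,0,0],"turn":[0,0,0]}
  hand: 0.6

```text
time: 33.5
tool_pos: [0.3974, -0.2814, 0.2094]
orientation: [[0.996, 0.09, 0.001], [0.09, -0.996, -0.0], [0.0, 0.0, -1.0]]
wrist_force: [0.5, 0.3, 0.6]
width: 0.0514
finger_force: 0.0
```

```bash
python3 plan.py 0.5258 -0.4441 0.2 0.09 4.5
```

```text
t 33.5 pos [ 0.3974 -0.2814  0.2094] F [0.5 0.3 0.6] w 0.0514 j7 -41.5
turn 1 x [ 0.     -0.0005  0.0006] | then lin 5 x [2.265 3.471 0.188] total [11.33 17.36  0.94]
```

Emit:
play_rows:
  targets:
    - {"linear":[2.265,3.47,0],"turn":[0,0,0]}
    - {"linear":[2.265,3.47,0],"turn":[0,0,0]}
    - {"linear":[2.265,3.47,0],"turn":[0,0,0]}
    - {"linear":[2.265,3.47,0],"turn":[0,0,0]}
    - {"linear":[2.265,3.47,0],"turn":[0,0,0]}
    - {"linear":[0,0,3],"turn":[0,0,0]}
    - {"linear":[0,0,3],"turn":[0,0,0]}
    - {"linear":[0,0,2],"turn":[0,0,0]}
    - {"linear":[0,0,0],"turn":[0,0,0]}
    - {"linear":[0,0,0],"turn":[0,0,0]}
  hand: 1

```text
time: 34.75
tool_pos: [0.5259, -0.4448, 0.1303]
orientation: [[0.996, 0.09, 0.001], [0.09, -0.996, -0.001], [0.001, 0.001, -1.0]]
wrist_force: [-0.1, -0.5, 0.0]
width: 0.0852
finger_force: 0.0
```

```bash
python3 plan.py 0.5258 -0.4441 0.034 0.09 3
```

```text
t 34.75 pos [ 0.5259 -0.4448  0.1303] F [-0.1 -0.5  0. ] w 0.0852 j7 -23.7
turn 1 x [ 0.0011 -0.0005 -0.0001] | then lin 4 x [-1.000e-03 -1.800e-02  2.407e+00] total [-0.01 -0.07  9.63]
```

Emit:
play_rows:
  targets:
    - {"linear":[0,-0.07,3],"turn":[0,0,0]}
    - {"linear":[0,0,3],"turn":[0,0,0]}
    - {"linear":[0,0,2.5],"turn":[0,0,0]}
    - {"linear":[0,0,1],"turn":[0,0,0]}
    - {"linear":[0,0,0],"turn":[0,0,0]}
    - {"linear":[0,0,0],"turn":[0,0,0]}

```text
time: 35.5
tool_pos: [0.526, -0.4443, 0.0355]
orientation: [[0.996, 0.09, 0.001], [0.09, -0.996, -0.001], [0.001, 0.001, -1.0]]
wrist_force: [-1.2, -0.1, -0.2]
width: 0.0856
finger_force: 0.0
```

Emit:
play_rows:
  targets:
    - {"linear":[0,0,0],"turn":[0,0,0]}
    - {"linear":[0,0,0],"turn":[0,0,0]}
    - {"linear":[0,0,0],"turn":[0,0,0]}
    - {"linear":[0,0,0],"turn":[0,0,0]}
    - {"linear":[0,0,0],"turn":[0,0,0]}
    - {"linear":[0,0,0],"turn":[0,0,0]}
  hand: 0.4

```text
time: 36.25
tool_pos: [0.526, -0.444, 0.0356]
orientation: [[0.996, 0.09, 0.001], [0.09, -0.996, -0.001], [0.001, 0.001, -1.0]]
wrist_force: [-2.2, 2.4, 11.6]
width: 0.0582
finger_force: 63.3
```

Emit:
play_rows:
  targets:
    - {"linear":[0,0,-2],"turn":[0,0,0]}
    - {"linear":[0,0,-4],"turn":[0,0,0]}
    - {"linear":[0,0,-4],"turn":[0,0,0]}
    - {"linear":[0,0,-4],"turn":[0,0,0]}
    - {"linear":[0,0,-4],"turn":[0,0,0]}
    - {"linear":[0,0,-4],"turn":[0,0,0]}
    - {"linear":[0,0,0],"turn":[0,0,0]}
    - {"linear":[0,0,0],"turn":[0,0,0]}

```text
time: 37.25
tool_pos: [0.5255, -0.4434, 0.2546]
orientation: [[0.996, 0.09, 0.0], [0.09, -0.996, -0.0], [0.0, 0.0, -1.0]]
wrist_force: [-0.1, -0.6, -2.0]
width: 0.0584
finger_force: 64.6
```

```bash
python3 plan.py 0.4785 -0.0826 0.25 0.09 4.5; python3 plan.py 0.4785 -0.0826 0.25 1.2 4.5
```

```text
t 37.25 pos [ 0.5255 -0.4434  0.2546] F [-0.1 -0.6 -2. ] w 0.0584 j7 -28.0
turn 1 x [ 0.0002 -0.0002  0.    ] | then lin 9 x [-0.16  -4.039  0.051] total [ -1.44 -36.35   0.46]
t 37.25 pos [ 0.5255 -0.4434  0.2546] F [-0.1 -0.6 -2. ] w 0.0584 j7 -28.0
turn 7 x [ 0.     -0.     -0.1586] | then lin 9 x [ 3.547 -1.939  0.051] total [ 31.92 -17.45   0.46]
```

Emit:
play_rows:
  targets:
    - {"linear":[-0.16,-4.04,0],"turn":[0,0,0]}
    - {"linear":[-0.16,-4.04,0],"turn":[0,0,0]}
    - {"linear":[-0.16,-4.04,0],"turn":[0,0,0]}
    - {"linear":[-0.16,-4.04,0],"turn":[0,0,0]}
    - {"linear":[-0.16,-4.04,0],"turn":[0,0,0]}
    - {"linear":[-0.16,-4.04,0],"turn":[0,0,0]}
    - {"linear":[-0.16,-4.04,0],"turn":[0,0,0]}
    - {"linear":[-0.16,-4.04,0],"turn":[0,0,0]}
    - {"linear":[-0.16,-4.04,0],"turn":[0,0,0]}
    - {"linear":[0,0,3],"turn":[0,0,0]}
    - {"linear":[0,0,4],"turn":[0,0,0]}
    - {"linear":[0,0,4],"turn":[0,0,0]}
    - {"linear":[0,0,4],"turn":[0,0,0]}
    - {"linear":[0,0,2.5],"turn":[0,0,0]}
    - {"linear":[0,0,0],"turn":[0,0,0]}
    - {"linear":[0,0,0],"turn":[0,0,0]}
    - {"linear":[0,0,0],"turn":[0,0,0]}

```text
time: 39.38
tool_pos: [0.4792, -0.0828, 0.0802]
orientation: [[0.996, 0.09, 0.001], [0.09, -0.996, -0.0], [0.001, 0.0, -1.0]]
wrist_force: [-0.5, -0.3, -0.7]
width: 0.0587
finger_force: 64.8
```

```bash
python3 plan.py 0.479 -0.0826 0.05 0.09 1; python3 -c "
from h import *
f=grab_frame('scene')
cv2.imwrite('pics/s6.png',cv2.resize(f[130:250,170:330],None,fx=5,fy=5))"
```

```text
t 39.375 pos [ 0.4792 -0.0828  0.0802] F [-0.5 -0.3 -0.7] w 0.0587 j7 -53.2
turn 1 x [ 0.0002 -0.0015  0.0003] | then lin 4 x [-0.004 -0.005  0.755] total [-0.01 -0.02  3.02]
```

View pics/s6.png

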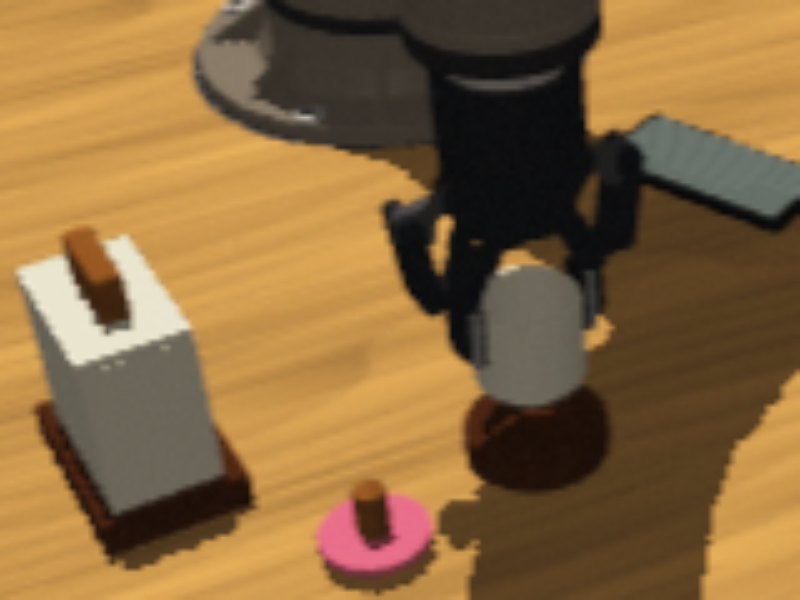

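The crop shows the finished rectangular stack, closed and straight (crop 130,390), and the pot held level over the round base (crop 535,400). Seating is expected at z ≈ 0.0476.

Emit:
play_rows:
  targets:
    - {"linear":[0,0,1.0],"turn":[0,0,0]}
    - {"linear":[0,0,0.8],"turn":[0,0,0]}
    - {"linear":[0,0,0.6],"turn":[0,0,0]}
    - {"linear":[0,0,0.5],"turn":[0,0,0]}
    - {"linear":[0,0,0.25],"turn":[0,0,0]}
    - {"linear":[0,0,0],"turn":[0,0,0]}
    - {"linear":[0,0,0],"turn":[0,0,0]}

```text
time: 40.3
tool_pos: [0.4787, -0.083, 0.0478]
orientation: [[0.996, 0.09, 0.0], [0.09, -0.996, -0.0], [0.0, 0.0, -1.0]]
wrist_force: [0.1, 0.2, -0.5]
width: 0.0585
finger_force: 64.9
```

Emit:
play_rows:
  targets:
    - {"linear":[0,0,0.08],"turn":[0,0,0]}
    - {"linear":[0,0,0.08],"turn":[0,0,0]}
    - {"linear":[0,0,0],"turn":[0,0,0]}

```text
time: 40.67
tool_pos: [0.4788, -0.0829, 0.0473]
orientation: [[0.996, 0.09, 0.001], [0.09, -0.996, 0.001], [0.001, -0.001, -1.0]]
wrist_force: [-13.3, 2.7, 44.9]
width: 0.0584
finger_force: 69.2
```

Seated. Releasing, then on to the white cap.

Emit:
play_rows:
  targets:
    - {"linear":[0,0,-0.1],"turn":[0,0,0]}
    - {"linear":[0,0,0],"turn":[0,0,0]}
    - {"linear":[0,0,0],"turn":[0,0,0]}
    - {"linear":[0,0,0],"turn":[0,0,0]}
    - {"linear":[0,0,-2],"turn":[0,0,0]}
    - {"linear":[0,0,-4],"turn":[0,0,0]}
    - {"linear":[0,0,-4],"turn":[0,0,0]}
    - {"linear":[0,0,0],"turn":[0,0,0]}
    - {"linear":[0,0,0],"turn":[0,0,0]}
  hand: 1

```text
time: 41.8
tool_pos: [0.4785, -0.0825, 0.1468]
orientation: [[0.996, 0.09, -0.0], [0.09, -0.996, -0.0], [-0.0, 0.0, -1.0]]
wrist_force: [-0.6, -1.1, -0.2]
width: 0.0854
finger_force: 0.0
```

```bash
python3 plan.py 0.6297 -0.2070 0.15 0.09 4.5; python3 -c "
from h import *
f=grab_frame('scene')
for d in silhouettes('pot_c','scene')[:1]:
    print(d['extent'],d['conf']);print(np.round(fit('pot_c',{'scene':d['pixels']},(.479,-.083),.012,yaw=False),4))
for d in silhouettes('cap_c','scene'):
    m=d['pixels'];e=np.array(d['extent']);g=ray(e[:2]+e[2:]/2,'scene',.02);print(g.round(3),np.median(f[m],0),np.round(fit('cap_c',{'scene':m},g,0,yaw=False),4))
"
```

```text
t 41.8 pos [ 0.4785 -0.0825  0.1468] F [-0.6 -1.1 -0.2] w 0.0854 j7 -59.9
turn 1 x [0.0001 0.0001 0.0006] | then lin 5 x [ 2.789  2.752 -0.064] total [13.94 13.76 -0.32]
[264.6, 189.1, 27.6, 30.8] 0.81
[ 0.4783 -0.0848  0.263   0.0424]
[ 0.634 -0.212  0.02 ] [202.5 227.  232. ] [ 0.6305 -0.2082  0.0929  0.0605]
[ 0.729 -0.304  0.02 ] [  0.  99. 235.] [ 0.7121 -0.3041  0.3078  0.122 ]
[ 0.423 -0.288  0.02 ] [11. 19. 34.] [ 0.4453 -0.2902 -1.0464  0.9278]
[ 0.625 -0.305  0.02 ] [132.  37. 108.] [ 0.6158 -0.3023  0.1386  0.0889]
[ 0.518 -0.19   0.02 ] [123. 105. 220.] [ 0.5197 -0.1908  0.1167  0.0577]
```

Emit:
play_rows:
  targets:
    - {"linear":[2.79,2.76,0],"turn":[0,0,0]}
    - {"linear":[2.79,2.76,0],"turn":[0,0,0]}
    - {"linear":[2.79,2.76,0],"turn":[0,0,0]}
    - {"linear":[2.79,2.76,0],"turn":[0,0,0]}
    - {"linear":[2.79,2.76,0],"turn":[0,0,0]}
    - {"linear":[0,0,3],"turn":[0,0,0]}
    - {"linear":[0,0,3],"turn":[0,0,0]}
    - {"linear":[0,0,0],"turn":[0,0,0]}
    - {"linear":[0,0,0],"turn":[0,0,0]}
    - {"linear":[0,0,0],"turn":[0,0,0]}
  hand: 0.55

```text
time: 43.2
tool_pos: [0.6305, -0.208, 0.0884]
orientation: [[0.996, 0.09, 0.001], [0.09, -0.996, -0.001], [0.001, 0.001, -1.0]]
wrist_force: [-1.1, 0.3, -0.4]
width: 0.0468
finger_force: 0.0
```

```bash
python3 plan.py 0.6298 -0.2073 0.028 0.09 3; python3 -c "
from h import *
f=grab_frame('scene')
cv2.imwrite('pics/s7.png',cv2.resize(f[190:310,180:320],None,fx=5,fy=5))"
```

```text
t 43.2 pos [ 0.6305 -0.208   0.0884] F [-1.1  0.3 -0.4] w 0.0468 j7 -44.2
turn 1 x [ 0.0008 -0.0014  0.    ] | then lin 3 x [-0.022 -0.026  2.012] total [-0.07 -0.08  6.04]
```

View pics/s7.png

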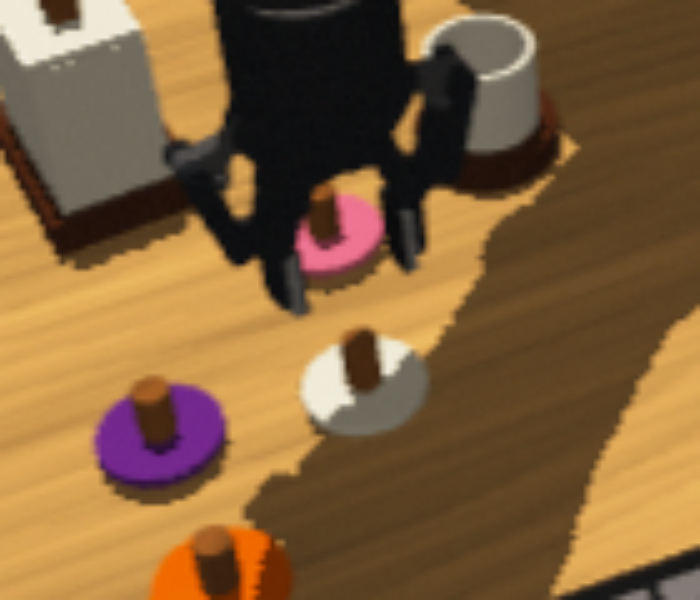

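The crop shows the open jaws above the white cap (crop 365,385), with pink, purple and orange clear of the fingers; the pot stands straight in its base (crop 485,90).

Emit:
play_rows:
  targets:
    - {"linear":[-0.07,-0.08,2.5],"turn":[0,-0.001,0]}
    - {"linear":[0,0,2],"turn":[0,0,0]}
    - {"linear":[0,0,1.1],"turn":[0,0,0]}
    - {"linear":[0,0,0.5],"turn":[0,0,0]}
    - {"linear":[0,0,0],"turn":[0,0,0]}
    - {"linear":[0,0,0],"turn":[0,0,0]}

```text
time: 44.0
tool_pos: [0.6295, -0.2073, 0.0268]
orientation: [[0.996, 0.09, -0.0], [0.09, -0.996, -0.001], [-0.0, 0.001, -1.0]]
wrist_force: [0.4, 0.1, 0.3]
width: 0.047
finger_force: 0.0
```

Emit:
play_rows:
  targets:
    - {"linear":[0,0,0],"turn":[0,0,0]}
    - {"linear":[0,0,0],"turn":[0,0,0]}
    - {"linear":[0,0,0],"turn":[0,0,0]}
    - {"linear":[0,0,0],"turn":[0,0,0]}
    - {"linear":[0,0,0],"turn":[0,0,0]}
    - {"linear":[0,0,0],"turn":[0,0,0]}
  hand: 0

```text
time: 44.75
tool_pos: [0.6294, -0.2071, 0.0267]
orientation: [[0.996, 0.09, -0.0], [0.09, -0.996, -0.0], [-0.0, 0.0, -1.0]]
wrist_force: [-1.4, 1.0, 5.5]
width: 0.016
finger_force: 58.4
```

Emit:
play_rows:
  targets:
    - {"linear":[0,0,-2],"turn":[0,0,0]}
    - {"linear":[0,0,-4],"turn":[0,0,0]}
    - {"linear":[0,0,-4],"turn":[0,0,0]}
    - {"linear":[0,0,-3],"turn":[0,0,0]}
    - {"linear":[0,0,0],"turn":[0,0,0]}
    - {"linear":[0,0,0],"turn":[0,0,0]}

```text
time: 45.5
tool_pos: [0.6291, -0.2068, 0.1565]
orientation: [[0.996, 0.09, -0.001], [0.09, -0.996, -0.0], [-0.001, 0.0, -1.0]]
wrist_force: [0.0, -1.3, -1.5]
width: 0.0161
finger_force: 58.5
```

```bash
python3 plan.py 0.4788 -0.0828 0.16 0.09 4.5
```

```text
t 45.5 pos [ 0.6291 -0.2068  0.1565] F [ 0.  -1.3 -1.5] w 0.0161 j7 -47.1
turn 1 x [0.0001 0.0009 0.0002] | then lin 5 x [-2.772 -2.74  -0.071] total [-13.86 -13.7   -0.35]
```

Emit:
play_rows:
  targets:
    - {"linear":[-2.77,-2.74,0],"turn":[0,0,0]}
    - {"linear":[-2.77,-2.74,0],"turn":[0,0,0]}
    - {"linear":[-2.77,-2.74,0],"turn":[0,0,0]}
    - {"linear":[-2.77,-2.74,0],"turn":[0,0,0]}
    - {"linear":[-2.77,-2.74,0],"turn":[0,0,0]}
    - {"linear":[0,0,1.5],"turn":[0,0,0]}
    - {"linear":[0,0,1.5],"turn":[0,0,0]}
    - {"linear":[0,0,0],"turn":[0,0,0]}
    - {"linear":[0,0,0],"turn":[0,0,0]}
    - {"linear":[0,0,0],"turn":[0,0,0]}

```text
time: 46.75
tool_pos: [0.4793, -0.0836, 0.1265]
orientation: [[0.996, 0.089, -0.001], [0.089, -0.996, -0.001], [-0.001, 0.001, -1.0]]
wrist_force: [-0.5, 1.1, -0.7]
width: 0.0159
finger_force: 58.7
```

```bash
python3 plan.py 0.4788 -0.0828 0.09 0.09 1; python3 -c "
from h import *
f=grab_frame('scene')
cv2.imwrite('pics/s8.png',cv2.resize(f[130:250,220:340],None,fx=5,fy=5))"
```

```text
t 46.75 pos [ 0.4793 -0.0836  0.1265] F [-0.5  1.1 -0.7] w 0.0159 j7 -57.4
turn 1 x [ 0.0008  0.0007 -0.0009] | then lin 4 x [-0.011 -0.022  0.913] total [-0.04 -0.09  3.65]
```

View pics/s8.png

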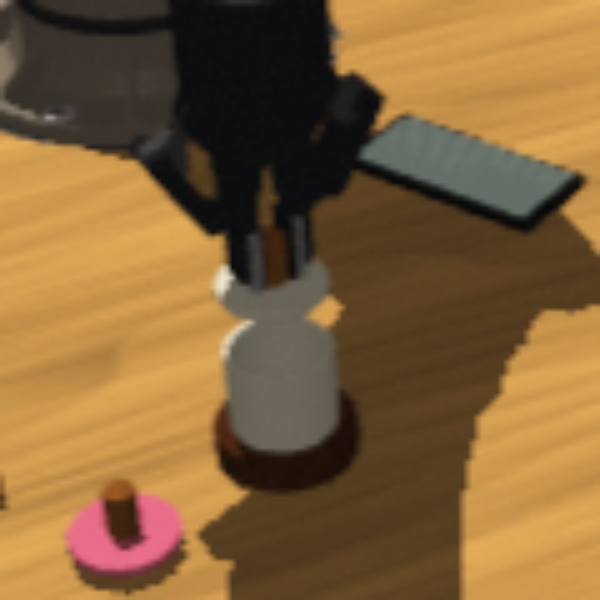

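The crop shows the white cap held level (crop 272,285) just above the pot (crop 283,385). Lowering to z ≈ 0.0887.

Emit:
play_rows:
  targets:
    - {"linear":[-0.03,-0.07,1.2],"turn":[0,0,0]}
    - {"linear":[0,0,0.9],"turn":[0,0,0]}
    - {"linear":[0,0,0.7],"turn":[0,0,0]}
    - {"linear":[0,0,0.5],"turn":[0,0,0]}
    - {"linear":[0,0,0.3],"turn":[0,0,0]}
    - {"linear":[0,0,0.1],"turn":[0,0,0]}
    - {"linear":[0,0,0],"turn":[0,0,0]}
    - {"linear":[0,0,0],"turn":[0,0,0]}

```text
time: 47.8
tool_pos: [0.4787, -0.0823, 0.0894]
orientation: [[0.996, 0.09, -0.001], [0.09, -0.996, -0.0], [-0.001, 0.0, -1.0]]
wrist_force: [-0.3, 0.5, -1.6]
width: 0.016
finger_force: 58.7
```

Emit:
play_rows:
  targets:
    - {"linear":[0,0,0.07],"turn":[0,0,0]}
    - {"linear":[0,0,0.06],"turn":[0,0,0]}
    - {"linear":[0,0,0],"turn":[0,0,0]}
    - {"linear":[0,0,0],"turn":[0,0,0]}

```text
time: 48.3
tool_pos: [0.4788, -0.0824, 0.0885]
orientation: [[0.996, 0.09, -0.001], [0.09, -0.996, 0.0], [-0.001, -0.0, -1.0]]
wrist_force: [-4.5, 2.2, 18.3]
width: 0.0161
finger_force: 61.0
```

Emit:
play_rows:
  targets:
    - {"linear":[0,0,0],"turn":[0,0,0]}
    - {"linear":[0,0,0],"turn":[0,0,0]}
    - {"linear":[0,0,0],"turn":[0,0,0]}
    - {"linear":[0,0,0],"turn":[0,0,0]}
    - {"linear":[0,0,-1],"turn":[0,0,0]}
    - {"linear":[0,0,-3],"turn":[0,0,0]}
    - {"linear":[0,0,-5],"turn":[0,0,0]}
    - {"linear":[0,0,-5],"turn":[0,0,0]}
    - {"linear":[0,0,-3],"turn":[0,0,0]}
    - {"linear":[0,0,0],"turn":[0,0,0]}
    - {"linear":[0,0,0],"turn":[0,0,0]}
  hand: 0.6

```text
time: 49.68
tool_pos: [0.4785, -0.0821, 0.2577]
orientation: [[0.996, 0.09, -0.001], [0.09, -0.996, 0.0], [-0.001, -0.0, -1.0]]
wrist_force: [0.2, 0.2, 0.0]
width: 0.0513
finger_force: 0.0
```

```bash
python3 -c "
from h import *
f=grab_frame('scene')
cv2.imwrite('pics/s9.png',cv2.resize(f[150:280,150:320],None,fx=4.5,fy=4.5))
for t,p,z in(('lid_c',(.397,-.2815),.101),('cap_c',(.479,-.083),.062)):
  for d in silhouettes(t,'scene')[:3]:
    print(t,d['extent'],d['conf'],np.round(fit(t,{'scene':d['pixels']},p,z,yaw=t=='lid_c'),4))"
```

```text
lid_c [171.6, 176.8, 39.0, 27.5] 0.67 [ 0.3957 -0.2828  3.2373  0.0448]
cap_c [211.7, 294.6, 26.7, 25.2] 0.96 [ 0.479 -0.083  0.     1.   ]
cap_c [264.6, 185.7, 21.1, 20.4] 0.76 [ 0.4808 -0.0851  0.1927  0.0376]
cap_c [175.1, 176.5, 31.7, 27.1] 0.69 [ 0.479 -0.083  0.     1.   ]
```

View pics/s9.png

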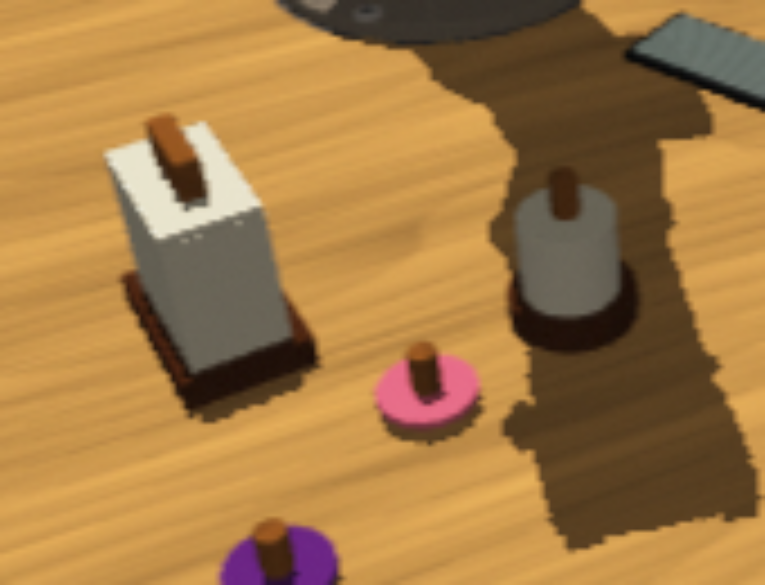

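The crop shows both stacks closed, flush and straight (rectangular at crop 205,260; round at crop 570,260), and the gripper clear of them. Handing in.

```bash
python3 -c "
from plant import *
print(close_job())"
```

```text
the job is handed in; nothing more can be done
None
```

Both organisers are back together on their bases and the job is handed in at about 50 s of the 144 s; every part made contact at its expected seated height, and I never moved the mug or stapler, but the hand-in returned no verdict.

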